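# Nip up the analyser's gas-line nut: finger-tight plus a quarter turn

## Robot

A 6-joint arm with a two-finger parallel gripper is mounted at the origin on the work surface. World frame = base frame: x ahead of the robot, y to its left, z up, the work surface at z = 0. Lengths are in m, angles in rad, forces in N, time in s.
With the tool pointing down it reaches from about 0.25 to 0.725 m from the base axis. Payload 4 kg.
Tool frame: the origin (TCP) lies between the finger pads; the fingertips stand 8 mm ahead of it and the grasp point (between the pads) lies 11 mm behind it; z points along the fingers, y is the line along which they close (so a half turn about z gives the same grasp; the last joint's range is limited). The gripper opens to 85 mm and grips with 20 to 120 N. Pads are 22 mm wide; open, the fingers measure 114 mm over their backs; the gripper's body (76 mm by 85 mm) begins 54 mm behind the grasp point. The pads swing forward as they close: fully open they stand 13 mm farther back than shut.
Start: joints at [1.251, 0.241, 0.005, 1.335, 0, 1.571], TCP at [0.157, 0.475, 0.239] pointing down, gripper open.
Joint ranges: [-2.72, 2.72], [-1.05, 1.87], [-1.09, 1.28], [-1.99, 2.15], [-1.42, 1.44], [-3.14, 3.14]. Speed limits (rad/s): [2.79, 2.79, 3.14, 3.14, 3.14, 3.14].

## Interface

Orientations are given as a unit quaternion [x, y, z, w].
In Python, from workcell import status, viewer, bot gives the robot as it stands.
- The arm moves only by the tool servo_tool, never from a script. Its argument "commands" is a list of rows, each a list of 5 numbers: the finger opening in mm, from 0 to 85.4, then the shift along the tool's x, y, z in mm, then the turn about the tool's z in rad. A call has 1 to 20 rows; each row shifts and turns the commanded pose from where the row before left it, along the tool's axes as they then stand; what a row does not reach is not made up. A row lasts 1/8 s, in which the tool goes at most 62.5 mm and 10.7 degrees, less where a joint would pass 70% of its speed; a pose out of reach is approached as far as the arm can. A call is refused whole if a number of a shift passes 62.5 or a number of a turn 0.188, either way. A call with a gripper value outside its range is refused whole. The fingers move at their own pace and stop on an object; the grip force is fixed at half the most. Time passes only in rows, so rows that do not move let the fingers close. It gives the time, the measured TCP pose, the force, the opening and the grip force at its end, in the units of the state.
- status.get_obs(): the state, without advancing time (a new reading comes with each control period).
- viewer.camera(name): name is "scene" or "top" or "wrist"; returns (picture, depth): 384x512x3 uint8, red, green, blue; 384x512 float32, m along the optical axis (not along the pixel's ray), 0 where there is no reading.
- viewer.get_calibration(name): a dict with "camera_matrix" (3x3 intrinsics, pixels), "R" (3x3) and "t" (3): a world point X has camera coordinates R X + t; the wrist camera has in their place "T_tool_cam" (4x4, takes a point from camera to tool coordinates, whose origin is the TCP and whose axes are the flange's). Camera axes: x right, y down, z forward; pixel columns grow to the right and rows downward; lengths in m; the calibration is good to about 2 mm. A picture is of the moment at which its call begins: read the wrist's pose just before it. get_calibration takes no time and is no camera call.
- bot.job_done(): hands the job in; it is judged then, once.
Trained networks look in the newest picture that a camera, given by its name, has taken for a name from the list of things; names that differ only in an ending like _2 or _b are one class to them, and where a whole thing is asked for, a point or a joint stands for the part that bears it (a point fixed in the world has none). Each returns a list of dicts, best first, with "p" (0 to 1); they miss things now and then, are a little off and sometimes report something else, mostly with a low value. They report only what shows in the picture. A call takes as long as a camera call. They do not tell look-alikes from the thing itself.
- viewer.masks_of(camera, label): "mask" (384x512 bool, what is visible of it) and "pixel" ([row, column] in pixels, amid what is visible of it).
- viewer.spot_point(camera, label): "pixel" ([row, column] in pixels: a listed point, or the origin of a listed thing).
The state is a dict: "clock": time; "joint_pos": joint angles; "joint_vel": joint speeds; "tau": joint torques, N m; "eef_pos": TCP position; "tool_rot": TCP orientation; "ft_force": force on the tool from outside, world axes, zero at the start; "ft_torque": the same for the moment, N m; "grip_width": finger opening in m; "grasp_force": force on a finger pad.
Only numpy, scipy, OpenCV 4.12 (cv2) and the standard library are available. Lean on these libraries where they do the work, as an engineer would, in place of code of your own. Each camera call takes 0.05 s, during which the arm holds its last target. There are 200 camera calls.

## Task

On the white service deck, run the oblong brass nut down clockwise with the fingers until it is finger-tight, where its long side comes into line with the black line scribed on the deck. Then drop the jaw of the larger open wrench over the nut from above and turn it a further quarter turn clockwise, so that it stands square across the line. Let go of the wrench, leaving it lying flat and at rest, round the nut or beside it, and leave the small wrench, bottle and tube rack where they are.

Things in the scene. Friction and masses are not known exactly. Their poses are not given: they have to be found in the camera images.
- nut_centre (a point): Centre of the oblong brass nut: 50 long (x axis) x 18 wide (y) x 28 mm high, two long flat sides, an 8 mm steel tube stub standing 16 mm above its top. It turns about its vertical axis in the middle of the deck; the point is 28 mm above the bench, the nut's top 42 mm.
- deck: White fixed deck plate 220 x 220 x 12 mm on the bench, origin at the middle of its underside, z up. A thin black line 170 mm long runs under the nut at 45 degrees between its x and y axes (away from the robot and to its left). A fixed brass hexagon cap (24 wide, 18 mm high) stands at x 75, y -75 mm; a steel tube 10 mm high runs from it along the far edge.
- run_down (a joint): Loose turn left in the nut, rad: negative while the nut is loose (starts at -1.2 to -0.6), 0 when finger-tight with its long side along the black line. It grows as the nut is turned clockwise seen from above, and runs easily (0.04 N m).
- extra_turn (a joint): Extra turn of the nut past finger-tight, rad: 0 at finger-tight, pi/2 after a quarter turn clockwise seen from above (nut square across the line). Stiff: takes about 0.7 N m, and stays where it is left.
- wrench_grip (a point): Centre of the handle of the larger open-ended wrench (0.2 to 0.4 kg), flat on the bench left or right of the deck, 10 mm above its flat underside. x axis along the handle to the jaw, z up. Dark steel handle 130 x 16 wide x 20 mm high. The smaller wrench on the other side (gap 11 mm, handle 110 mm) is too narrow for the nut.
- wrench_jaw (a point): Where the nut's centre belongs in the wrench's jaw, 120 mm ahead of wrench_grip, 6 mm above the underside. Two prongs 12 mm thick, 10 wide, along x; gap 28 mm wide from 36 mm behind to 30 mm ahead of this point, open ahead. The nut's long side lies along the prongs with 5 mm play each side, 12 degrees in turning. Best used with the handle towards the robot.
Mind the look-alikes: they are no part of the job. Leave any turquoise look-alike of the part that bears wrench_grip alone.

How it is judged:
By the outcome, as a careful person would: the job done as asked, in the order asked, and still so for the second after the job is handed in, with the robot touching nothing.
It also fails if it takes over 59 s, if anything falls off the work surface, if the arm or the gripper's body presses on something with over 40 N, if the wrist force passes 120 N, or if a joint passes its speed limit or range.

## Working session

There is one attempt and no reset: what is moved stays moved. The work goes in short steps, Python scripts to look and compute and a tool call to move; the robot and the scene stay as the last step left them, time stands still between calls to the robot, and variables do not carry over. Pictures are saved under pics/ and viewed, at most 10 in all, crops included, and the job is handed in when it is done.

Besides the shell and the picture viewer there is one more tool, called after "Emit:" by a JSON object that holds its "fn" and its "kwargs". servo_tool: Moves the arm, as the interface text tells. Its arguments: {"type":"object","properties":{"commands":{"type":"array"}},"required":["commands"]}

```bash
mkdir -p pics; ls
cat > h.py <<'E'
import numpy as np, cv2
from workcell import status, viewer, bot
from scipy.spatial.transform import Rotation as Ro
def cam(n):
    o=status.get_obs(); im,d=viewer.camera(n); c=viewer.get_calibration(n); K=np.array(c["camera_matrix"])
    if "R" in c:
        R=np.array(c["R"]);t=np.array(c["t"])
    else:
        T=np.eye(4);T[:3,:3]=Ro.from_quat(o["tool_rot"]).as_matrix();T[:3,3]=o["eef_pos"]
        M=np.linalg.inv(T@np.array(c["T_tool_cam"]));R=M[:3,:3];t=M[:3,3]
    return im,d,K,R,t
def onz(px,z,K,R,t):
    r=R.T@np.linalg.inv(K)@np.array([px[1],px[0],1.]);c=-R.T@t
    return c+r*(z-c[2])/r[2]
def dep(px,d,K,R,t):
    v,u=int(px[0]),int(px[1]);p=np.linalg.inv(K)@np.array([px[1],px[0],1.])*d[v,u]
    return R.T@(p-t)
def cloud(d,K,R,t):
    v,u=np.indices(d.shape);p=np.stack([(u-K[0,2])/K[0,0]*d,(v-K[1,2])/K[1,1]*d,d],-1)
    return (p-t)@R
def save(n,im): cv2.imwrite("pics/"+n,im[...,::-1])
E
python3 - <<'E'
from h import *
o=status.get_obs();print(o["clock"],o["eef_pos"],o["tool_rot"],Ro.from_quat(o["tool_rot"]).as_matrix().round(2).tolist())
im,d,K,R,t=cam("top"); save("top1.png",im)
for l,z in [("nut_centre",.028),("deck",0),("wrench_grip",.010),("wrench_jaw",.006)]:
    for r in viewer.spot_point("top",l)[:4]: print(l,round(r["p"],2),np.round(r["pixel"],1),onz(r["pixel"],z,K,R,t).round(4))
E
```

```text
pics
0.0 [0.15700698 0.47405918 0.23840306] [ 1.59238277e-01  9.87239619e-01 -1.03879233e-03 -1.65515422e-04] [[-0.95, 0.31, -0.0], [0.31, 0.95, -0.0], [-0.0, -0.0, -1.0]]
nut_centre 0.6 [165.8 283.4] [0.5597 0.0112 0.028 ]
deck 0.71 [168.8 280.8] [0.5585 0.0157 0.    ]
wrench_grip 0.81 [207.4 158.3] [0.4583 0.3104 0.01  ]
wrench_grip 0.58 [237.3 109.5] [0.386  0.4218 0.01  ]
wrench_jaw 0.96 [239.2  57. ] [0.3806 0.5465 0.006 ]
wrench_jaw 0.6 [155.  166.2] [0.5888 0.2983 0.006 ]
```

View pics/top1.png

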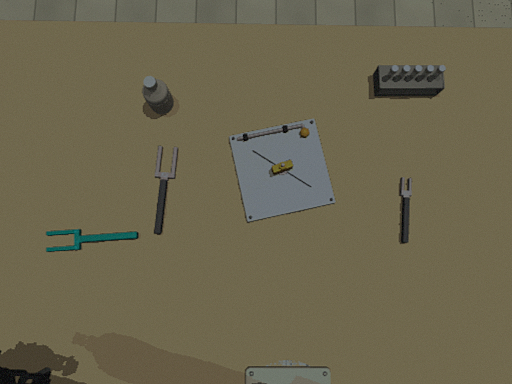

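The top view shows these candidates for the large wrench:
- Black open wrench with its grip at about (207,161) and jaw at about (160,166).
- Turquoise look-alike at (237,105), to be left alone.
- Small wrench at (210,405).

I choose the black one on the left. The nut is at (167,283), and the line runs from (151,253) to (187,311).

Run:
```python
from h import *
im,d,K,R,t=cam("top")
save("crop1.png",np.clip(np.hstack([cv2.resize(im[140:240,140:220],None,fx=4,fy=4),cv2.resize(im[115:225,225:340],(418,400),interpolation=2)]).astype(float)*1.6,0,255).astype(np.uint8))
print(np.round(viewer.get_calibration("wrist")["T_tool_cam"],3).tolist())
for p in [(151,253),(187,311)]: print(onz(p,.012,K,R,t).round(4))
P=cloud(d,K,R,t)
def rect(name,m):
    r=cv2.minAreaRect((P[m][:,:2]*1000).astype(np.float32)); print(name,m.sum(),np.round(r[0],1),np.round(r[1],1),round(r[2],1))
n=viewer.masks_of("top","nut_centre")[0]; rect("nut",n["mask"]&(P[...,2]>.032)&(P[...,2]<.05))
for w in viewer.masks_of("top","wrench_grip")[:2]: print(w["p"],w["pixel"]); rect("wr",w["mask"]&(P[...,2]>.005))
m=viewer.masks_of("top","deck")[0]["mask"]; rect("deck",m&(P[...,2]<.02))
```

```text
[[0.001, -0.963, -0.271, 0.068], [1.0, 0.001, -0.002, -0.001], [0.002, -0.271, 0.963, -0.134], [0.0, 0.0, 0.0, 1.0]]
[0.5998 0.0848 0.012 ]
[ 0.5114 -0.0569  0.012 ]
nut 152 [557.4  14.7] [18.2 49.4] 21.7
0.75 [188.5, 159.9]
wr 727 [437.4 246.1] [358.8 155.6] 35.3
0.68 [235.7, 83.5]
wr 679 [372.5 321.6] [488.   53.7] 87.7
deck 7469 [559.7  15.9] [225.  221.9] 13.1
```

Emit:
{"fn": "servo_tool", "kwargs": {"commands": [[85,-43,-26,0,0],[85,-43,-26,0,0],[85,-43,-26,0,0],[85,-43,-26,0,0],[85,-43,-26,0,0],[85,-43,-26,0,0],[85,-43,-26,0,0],[85,-43,-26,0,0],[85,-43,-26,0,0],[85,-43,-26,0,0],[85,-43,-26,0,0],[60,0,0,0,0.175],[60,0,0,0,0.175],[60,0,0,0,0.175],[60,0,0,0,0.175],[60,0,0,0,0.175],[60,0,0,0,0],[60,0,0,0,0]]}}

```text
clock: 2.7
eef_pos: [0.5163, 0.0544, 0.2393]
tool_rot: [0.561, 0.827, -0.0, -0.0]
ft_force: [0.5, 0.2, -0.4]
grip_width: 0.0596
grasp_force: 0.0
```

View pics/crop1.png

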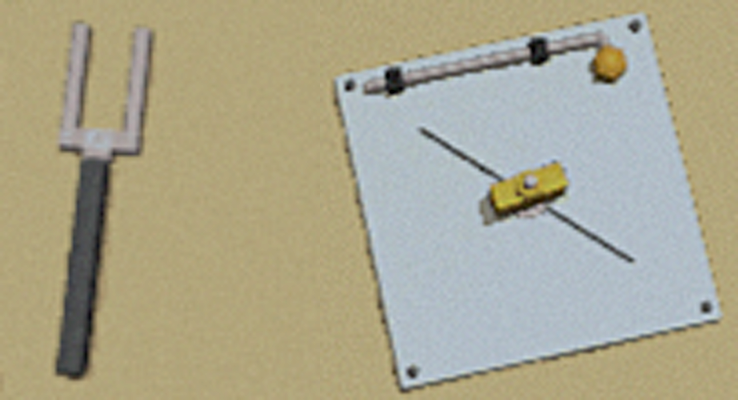

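The crop confirms the dark-handled wrench with the wide fork at left. At right it shows the nut on the deck with the line running to the upper left. I'll refine the nut's pose from the wrist.

```bash
cat >> h.py <<'E'
def rect(name,P,m):
    r=cv2.minAreaRect((P[m][:,:2]*1000).astype(np.float32)); print(name,m.sum(),np.round(r[0],1),np.round(r[1],1),round(r[2],1)); return r
def totool(p):
    o=status.get_obs(); return (Ro.from_quat(o["tool_rot"]).as_matrix().T@(np.array(p)-o["eef_pos"])*1000).round(1)
E
python3 - <<'E'
from h import *
im,d,K,R,t=cam("wrist"); save("w1.png",im); P=cloud(d,K,R,t)
n=viewer.masks_of("wrist","nut_centre")[0]; print(n["p"]); m=n["mask"]&(P[...,2]>.037)&(P[...,2]<.045)
r=rect("nut",P,m); print(totool([r[0][0]/1000,r[0][1]/1000,.04]))
m=viewer.masks_of("wrist","deck")[0]["mask"]; rect("deck",P,m&(P[...,2]<.017)&(P[...,2]>.009))
blk=(im.max(2)<60)&(abs(P[...,2]-.012)<.004)&(np.hypot(P[...,0]-.558,P[...,1]-.015)<.088)
rect("line",P,blk)
o=status.get_obs();Rm=Ro.from_quat(o["tool_rot"]).as_matrix();print(np.degrees(np.arctan2(Rm[1,1],Rm[0,1])))
E
```

```text
0.78
nut 364 [556.   13.5] [17.8 49.7] 19.5
[-52.7  21.9 199.3]
deck 20907 [556.2  12.5] [219.3 220. ] 13.0
line 186 [548.9  16.6] [167.7  30.4] 61.9
21.614410697576623
```

View pics/w1.png

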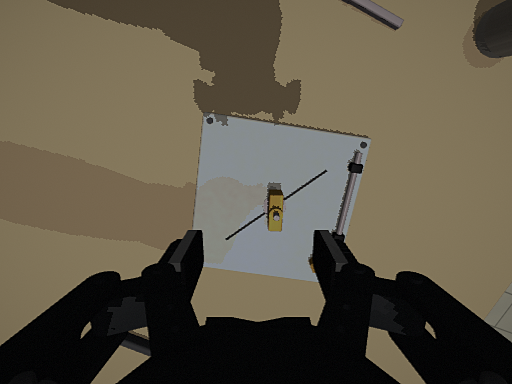

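The wrist view shows the nut at (207,276) and the line from (171,326) to (239,227), agreeing with the top view. I'm descending and gripping.

Emit:
{"fn": "servo_tool", "kwargs": {"commands": [[60,-52,22,0,0],[60,0,0,55,0],[60,0,0,55,0],[60,0,0,50,0],[60,0,0,30,0],[60,0,0,21,0],[60,0,0,0,0],[0,0,0,0,0],[0,0,0,0,0],[0,0,0,0,0],[0,0,0,0,0],[0,0,0,0,0],[0,0,0,0,0]]}}

```text
clock: 4.47
eef_pos: [0.5568, 0.0141, 0.0299]
tool_rot: [0.562, 0.827, 0.001, 0.001]
ft_force: [-1.8, -0.5, 7.2]
grip_width: 0.0164
grasp_force: 60.6
```

Emit:
{"fn": "servo_tool", "kwargs": {"commands": [[0,0,0,0,0.15],[0,0,0,0,0.15],[0,0,0,0,0.15],[0,0,0,0,0.15],[0,0,0,0,0.15],[0,0,0,0,0.13],[0,0,0,0,0],[0,0,0,0,0]]}}

```text
clock: 5.48
eef_pos: [0.5566, 0.014, 0.0299]
tool_rot: [0.861, 0.508, 0.001, 0.001]
ft_force: [-1.4, -0.4, 6.8]
grip_width: 0.0167
grasp_force: 60.9
```

```bash
cat >> h.py <<'E'
def st():
    o=status.get_obs();Rm=Ro.from_quat(o["tool_rot"]).as_matrix();print(np.round(o["eef_pos"],4),"psi_y",round(np.degrees(np.arctan2(Rm[1,1],Rm[0,1])),2),"F",np.round(o["ft_force"],1),"T",np.round(o["ft_torque"],3),round(o["grip_width"],4),o["clock"],np.round(o["joint_pos"],2))
E
python3 -c "
from h import *
st()"
```

```text
[0.5566 0.014  0.0299] psi_y -28.89 F [-1.4 -0.4  6.8] T [-0.119  0.412 -0.046] 0.0167 5.475 [ 0.03  0.52 -0.16  0.89 -0.    2.1 ]
```

Emit:
{"fn": "servo_tool", "kwargs": {"commands": [[0,0,0,0,0.035],[0,0,0,0,0]]}}

```text
clock: 5.72
eef_pos: [0.5566, 0.0141, 0.0299]
tool_rot: [0.87, 0.493, 0.001, 0.001]
ft_force: [-1.8, -0.1, 6.9]
grip_width: 0.0169
grasp_force: 60.9
```

```bash
python3 -c "
from h import *
st()"
```

```text
[0.5566 0.0141 0.0299] psi_y -30.9 F [-1.8 -0.1  6.9] T [-0.151  0.406 -0.042] 0.0169 5.725 [ 0.03  0.52 -0.16  0.89 -0.    2.14]
```

Emit:
{"fn": "servo_tool", "kwargs": {"commands": [[0,0,0,0,0.018],[0,0,0,0,0]]}}

```text
clock: 5.98
eef_pos: [0.5566, 0.0141, 0.0299]
tool_rot: [0.874, 0.486, 0.001, 0.001]
ft_force: [-1.3, -1.1, 5.8]
grip_width: 0.0168
grasp_force: 60.8
```

```bash
python3 -c "
from h import *
st()"
```

```text
[0.5566 0.0141 0.0299] psi_y -31.89 F [-1.3 -1.1  5.8] T [-0.119  0.402  0.193] 0.0168 5.975 [ 0.03  0.52 -0.16  0.89 -0.    2.15]
```

Torque about z jumped from -0.04 to 0.19 N m, right where the line angle predicts, so the nut is finger-tight. I'm releasing, rising and going over to the wrench.

Emit:
{"fn": "servo_tool", "kwargs": {"commands": [[50,0,0,0,0],[50,0,0,0,0],[50,0,0,0,0],[50,0,0,-60,0],[50,0,0,-60,0],[50,0,0,-60,0],[50,0,0,0,-0.186],[50,0,0,0,-0.186],[50,0,0,0,-0.186],[50,0,0,0,-0.186],[50,0,0,0,-0.186],[50,0,0,0,-0.186],[50,0,0,0,-0.186],[50,0,0,0,-0.186],[50,0,0,0,-0.186],[50,0,0,0,-0.186],[50,0,0,0,-0.186],[50,0,0,0,0]]}}

```text
clock: 8.22
eef_pos: [0.5557, 0.0142, 0.2081]
tool_rot: [0.042, 0.999, -0.0, -0.0]
ft_force: [-1.1, 0.2, 0.1]
grip_width: 0.0501
grasp_force: 0.0
```

Run:
```python
from h import *
st()
im,d,K,R,t=cam("wrist"); save("w2.png",im); P=cloud(d,K,R,t)
n=viewer.masks_of("wrist","nut_centre")[0]; print(n["p"]); m=n["mask"]&(P[...,2]>.037)&(P[...,2]<.045)
rect("nut",P,m)
rect("deck",P,viewer.masks_of("wrist","deck")[0]["mask"]&(P[...,2]<.017)&(P[...,2]>.009))
```

```text
[0.5557 0.0142 0.2081] psi_y 85.19 F [-1.1  0.2  0.1] T [0.005 0.031 0.038] 0.0501 8.225 [ 0.03  0.37  0.1   1.3  -0.    0.11]
0.74
nut 518 [556.6  12.8] [49.8 18.3] 57.8
deck 28764 [556.3  12.6] [219.3 219.4] 12.9
```

Emit:
{"fn": "servo_tool", "kwargs": {"commands": [[50,22,48,0,0],[50,22,48,0,0],[50,22,48,0,0],[50,22,48,0,0],[50,22,48,0,0],[50,22,46,0,0],[50,0,0,0,0],[50,0,0,0,0]]}}

```text
clock: 9.38
eef_pos: [0.4475, 0.3098, 0.2082]
tool_rot: [0.041, 0.999, -0.0, -0.0]
ft_force: [-0.5, -0.2, 0.7]
grip_width: 0.0502
grasp_force: 0.0
```

Run:
```python
from h import *
st()
im,d,K,R,t=cam("wrist"); save("w3.png",im); P=cloud(d,K,R,t)
for l,z in [("wrench_grip",.010),("wrench_jaw",.006)]:
    for r in viewer.spot_point("wrist",l)[:3]: print(l,round(r["p"],2),np.round(r["pixel"],1),onz(r["pixel"],z,K,R,t).round(4))
m=(P[...,2]>.013)&(P[...,2]<.03)&(np.hypot(P[...,0]-.46,P[...,1]-.31)<.09)
r=rect("handle",P,m); print(totool([r[0][0]/1000,r[0][1]/1000,.012]))
m=(P[...,2]>.006)&(P[...,2]<.03)&(np.hypot(P[...,0]-.51,P[...,1]-.305)<.17)&(P[...,1]>.2)
rect("wrench",P,m)
```

```text
[0.4475 0.3098 0.2082] psi_y 85.29 F [-0.5 -0.2  0.7] T [ 0.014 -0.018  0.045] 0.0502 9.375 [ 0.61  0.34  0.06  1.29 -0.    0.69]
wrench_grip 0.67 [112.7 349.9] [0.3854 0.4202 0.01  ]
wrench_jaw 0.91 [268.1 255.1] [0.5804 0.2938 0.006 ]
wrench_jaw 0.66 [ 96.3 452.2] [0.3769 0.5385 0.006 ]
handle 1553 [458.1 312.1] [ 70.4 171. ] 66.8
[ -9.6   4.2 196.3]
wrench 3320 [482.3 319.3] [113.  268.3] 62.4
```

View pics/w3.png

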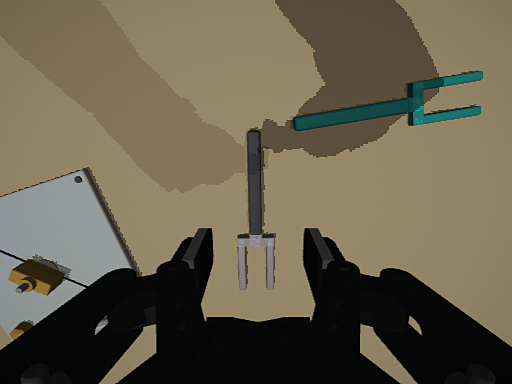

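The nut now sits along the line: 57.8° against 57.9°. In the wrist view the handle runs from (131,254) to (235,256), with the jaw at (268,255). The turquoise wrench is well apart at (110,370).

Run:
```python
from h import *
im,d,K,R,t=cam("wrist"); P=cloud(d,K,R,t)
m=np.zeros(d.shape,bool); m[120:295,230:282]=True
k=m&(P[...,2]>.015)&(P[...,2]<.026)
k=cv2.morphologyEx(k.astype(np.uint8),cv2.MORPH_OPEN,np.ones((3,3)))>0
r=rect("handle",P,k); print(totool([r[0][0]/1000,r[0][1]/1000,.012]))
k=m&(P[...,2]>.007)&(P[...,2]<.026); k=cv2.morphologyEx(k.astype(np.uint8),cv2.MORPH_OPEN,np.ones((3,3)))>0
rect("all",P,k)
```

```text
handle 1340 [460.1 302.7] [ 16.  128.3] 86.1
[-12.3  -5.  196.4]
all 2379 [503.1 299.7] [ 47.9 214.5] 86.1
```

Emit:
{"fn": "servo_tool", "kwargs": {"commands": [[50,-12,-5,40,-0.014],[50,0,0,50,0],[50,0,0,50,0],[50,0,0,35,0],[50,0,0,20,0],[50,0,0,0,0],[0,0,0,0,0],[0,0,0,0,0],[0,0,0,0,0],[0,0,0,0,0],[0,0,0,0,0]]}}

```text
clock: 10.95
eef_pos: [0.4604, 0.3045, 0.015]
tool_rot: [0.034, 0.999, 0.001, 0.001]
ft_force: [0.4, -0.7, 5.5]
grip_width: 0.0141
grasp_force: 62.5
```

```bash
python3 -c "
from h import *
st()"
```

```text
[0.4604 0.3045 0.015 ] psi_y 86.1 F [ 0.4 -0.7  5.5] T [-0.245  0.018  0.032] 0.0141 10.95 [ 0.58  0.54 -0.19  0.84 -0.    0.65]
```

Emit:
{"fn": "servo_tool", "kwargs": {"commands": [[0,0,0,-20,0],[0,0,0,-30,0],[0,0,0,-40,0],[0,0,0,-10,-0.135],[0,0,0,0,-0.135],[0,0,0,0,-0.135],[0,0,0,0,-0.135],[0,0,0,0,-0.135],[0,0,0,0,-0.135],[0,0,0,0,-0.135],[0,0,0,0,-0.135],[0,0,0,0,0],[0,0,0,0,0]]}}

```text
clock: 12.58
eef_pos: [0.4589, 0.3039, 0.113]
tool_rot: [-0.484, 0.875, -0.0, -0.0]
ft_force: [0.6, -0.7, -3.6]
grip_width: 0.0144
grasp_force: 61.3
```

```bash
python3 -c "
from h import *
st()"
```

```text
[0.4589 0.3039 0.113 ] psi_y 147.89 F [ 0.6 -0.7 -3.6] T [-0.136  0.044 -0.036] 0.0144 12.575 [ 0.58  0.42 -0.07  1.07  0.   -0.43]
```

Emit:
{"fn": "servo_tool", "kwargs": {"commands": [[0,20,-15,0,0],[0,35,-26,0,0],[0,40,-30,0,0],[0,40,-30,0,0],[0,40,-30,0,0],[0,40,-30,0,0],[0,40,-30,0,0],[0,35,-26,0,0],[0,26,-19,0,0],[0,0,0,0,0],[0,0,0,0,0],[0,0,0,0,0]]}}

```text
clock: 14.08
eef_pos: [0.4917, -0.0881, 0.1133]
tool_rot: [-0.485, 0.874, 0.0, -0.0]
ft_force: [0.2, -0.1, -3.5]
grip_width: 0.0142
grasp_force: 61.3
```

Run:
```python
from h import *
st()
im,d,K,R,t=cam("wrist"); save("w4.png",im); P=cloud(d,K,R,t)
for l,z in [("wrench_jaw",.096),("nut_centre",.028)]:
    for r in viewer.spot_point("wrist",l)[:2]: print(l,round(r["p"],2),np.round(r["pixel"],1),onz(r["pixel"],z,K,R,t).round(4))
m=(P[...,2]>.07)&(P[...,2]<.13)&(np.hypot(P[...,0]-.556,P[...,1]-.013)<.06)
r=rect("prongs",P,m)
Q=P[m]; A=np.c_[Q[:,:2]-[.556,.013],np.ones(len(Q))]; print(np.linalg.lstsq(A,Q[:,2],rcond=None)[0])
```

```text
[ 0.4917 -0.0881  0.1133] psi_y 148.06 F [ 0.2 -0.1 -3.5] T [-0.072  0.038  0.021] 0.0142 14.075 [-0.18  0.33 -0.21  1.02  0.   -1.19]
prongs 0 [0. 0.] [0. 0.] 0.0
[0. 0. 0.]
```

View pics/w4.png

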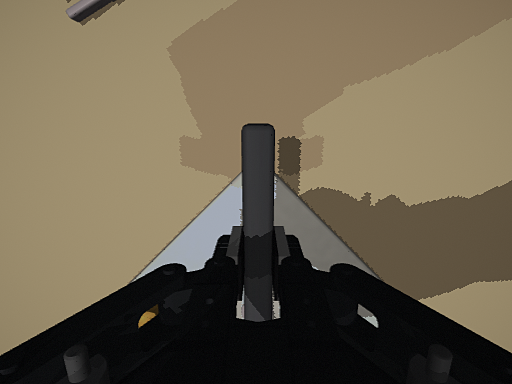

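The wrist view shows only the handle, straight at column 258, because the gripper hides the jaw. I'm checking the prongs in the fixed cameras.

Run:
```python
from h import *
ims=[]
im,d,K,R,t=cam("wrist"); P=cloud(d,K,R,t); m=np.zeros(d.shape,bool); m[130:235,246:270]=True
Q=P[m]; Q=Q[Q[:,2]>.08]; A=np.c_[Q[:,:2]@[.5314,.8471],np.ones(len(Q))]; print("handle slope",np.linalg.lstsq(A,Q[:,2],rcond=None)[0], Q[:,2].mean())
for n in ["top","scene"]:
    im,d,K,R,t=cam(n); P=cloud(d,K,R,t); ims.append(im)
    for r in viewer.spot_point(n,"wrench_jaw")[:2]: print(n,round(r["p"],2),np.round(r["pixel"],1),onz(r["pixel"],.104,K,R,t).round(4))
    m=(P[...,2]>.07)&(P[...,2]<.13)&(np.hypot(P[...,0]-.556,P[...,1]-.013)<.045)
    if m.sum()>20:
        r=rect("prongs",P,m); Q=P[m]; u=(Q[:,:2]-[.5565,.0132])@np.array([[.5314,-.8471],[.8471,.5314]]); print("along",u[:,0].min(),u[:,0].max(),"across",np.percentile(u[:,1],[1,99])," z med",np.median(Q[:,2]),"slope",np.polyfit(u[:,0],Q[:,2],1))
save("b4.png",np.hstack([cv2.resize(ims[0][100:240,200:340],(400,400)),cv2.resize(ims[1],(400,300))[:0] if 0 else cv2.resize(ims[1],(400,400))]))
```

```text
handle slope [-0.09882466  0.13334846] 0.11865755005890184
top 0.82 [156.9 284. ] [0.5623 0.0152 0.104 ]
top 0.72 [236.2  56.4] [0.3825 0.5017 0.104 ]
prongs 394 [552.3   7.3] [76.3 48.5] 57.8
along -0.045359072659617035 0.03099282168679145 across [-0.02296523  0.02451947]  z med 0.10797263546448857 slope [-0.01772964  0.10728042]
scene 0.8 [253.5 433.8] [0.4987 0.5611 0.104 ]
scene 0.57 [183.5 226.8] [0.5516 0.0148 0.104 ]
prongs 197 [554.8   9. ] [74.9 48.1] 57.9
along -0.04196359515388541 0.032924242807415786 across [-0.02412639  0.02303655]  z med 0.10916646188280346 slope [-0.00806815  0.10750248]
```

View pics/b4.png

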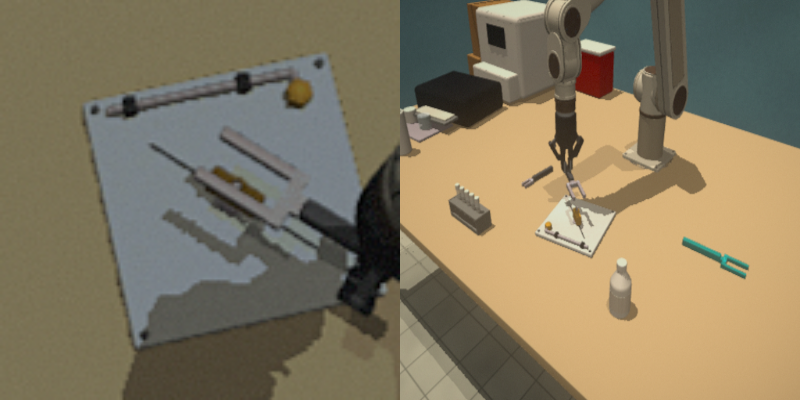

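The prongs are centred on the nut (±23.5 mm across), at yaw 57.8° and with the tip about 31 mm ahead, so I'm lowering.

Emit:
{"fn": "servo_tool", "kwargs": {"commands": [[0,0,0,25,0],[0,0,0,20,0],[0,0,0,15,0],[0,0,0,12,0],[0,0,0,8,0],[0,0,0,0,0],[0,0,0,0,0]]}}

```text
clock: 15.35
eef_pos: [0.4924, -0.0891, 0.0338]
tool_rot: [-0.485, 0.875, -0.0, 0.0]
ft_force: [0.1, 0.6, -3.8]
grip_width: 0.0141
grasp_force: 61.3
```

```bash
python3 -c "
from h import *
st()"
```

```text
[ 0.4924 -0.0891  0.0338] psi_y 147.99 F [ 0.1  0.6 -3.8] T [-0.137  0.093  0.031] 0.0141 15.35 [-0.18  0.43 -0.31  0.83  0.   -1.19]
```

Emit:
{"fn": "servo_tool", "kwargs": {"commands": [[0,-0.6,12,0,0.1],[0,-0.6,12,0,0.1],[0,-0.6,12,0,0.1],[0,-0.6,12,0,0.1],[0,-0.6,12,0,0.1],[0,-0.6,12,0,0.1],[0,0,0,0,0]]}}

```text
clock: 16.23
eef_pos: [0.4456, -0.0354, 0.034]
tool_rot: [-0.206, 0.979, -0.001, 0.0]
ft_force: [-1.6, -1.7, -2.7]
grip_width: 0.0139
grasp_force: 61.4
```

```bash
cat >> h.py <<'E'
def chk(nut=np.array([.5565,.0132])):
    st(); o=status.get_obs(); Rm=Ro.from_quat(o["tool_rot"]).as_matrix(); x=Rm[:2,0]; v=np.array(o["eef_pos"][:2])-nut
    print("tcp from nut: along tool x",(v@x*1000).round(1),"y",(v@Rm[:2,1]*1000).round(1),"wrench yaw",np.degrees(np.arctan2(-x[1],-x[0])).round(1))
    for n in ["top","scene"]:
        im,d,K,R,t=cam(n);P=cloud(d,K,R,t); m=(P[...,2]>.037)&(P[...,2]<.046)&(np.hypot(P[...,0]-nut[0],P[...,1]-nut[1])<.032)
        if m.sum()>10: rect(n+" nut",P,m)
E
python3 -c "
from h import *
chk()"
```

```text
[ 0.4456 -0.0354  0.034 ] psi_y 113.76 F [-1.6 -1.7 -2.7] T [-0.419  0.258  0.275] 0.0139 16.225 [-0.08  0.35 -0.45  0.77 -0.   -0.49]
tcp from nut: along tool x 121.1 y 0.2 wrench yaw 23.8
top nut 119 [557.6  14.8] [50.3 18.6] 37.4
scene nut 50 [558.9  15.3] [50.8 17.3] 36.5
```

The nut follows with about 13° of play, as expected.

Emit:
{"fn": "servo_tool", "kwargs": {"commands": [[0,-0.6,12,0,0.1],[0,-0.6,12,0,0.1],[0,-0.6,12,0,0.1],[0,-0.6,12,0,0.1],[0,-0.6,12,0,0.1],[0,-0.6,12,0,0.1],[0,-0.6,12,0,0.1],[0,-0.6,12,0,0.1],[0,-0.6,12,0,0.1],[0,-0.6,12,0,0.1],[0,-0.6,12,0,0.1],[0,0,0,0,0]]}}

```text
clock: 17.82
eef_pos: [0.4618, 0.0904, 0.0332]
tool_rot: [0.336, 0.942, 0.001, -0.002]
ft_force: [-5.1, 2.2, -0.4]
grip_width: 0.0141
grasp_force: 61.8
```

```bash
python3 -c "
from h import *
chk()"
```

```text
[0.4618 0.0904 0.0332] psi_y 50.74 F [-5.1  2.2 -0.4] T [0.505 0.789 0.392] 0.0141 17.825 [ 0.19  0.39 -0.39  0.8   0.    0.88]
tcp from nut: along tool x 122.1 y -0.2 wrench yaw -39.3
top nut 46 [566.5   5.8] [29.2 14.5] 0.7
scene nut 74 [558.1  14.5] [21.3 47.8] 63.6
```

Emit:
{"fn": "servo_tool", "kwargs": {"commands": [[0,-0.6,6,0,0.05],[0,-0.6,6,0,0.05],[0,0,0,0,0],[0,0,0,0,0]]}}

```text
clock: 18.42
eef_pos: [0.4696, 0.099, 0.0331]
tool_rot: [0.382, 0.924, 0.001, -0.003]
ft_force: [-6.8, 5.6, 0.8]
grip_width: 0.0143
grasp_force: 61.9
```

```bash
python3 -c "
from h import *
chk()"
```

```text
[0.4696 0.099  0.0331] psi_y 45.05 F [-6.8  5.6  0.8] T [0.916 1.154 0.566] 0.0143 18.425 [ 0.2   0.4  -0.36  0.81  0.    0.99]
tcp from nut: along tool x 122.1 y -0.7 wrench yaw -45.0
top nut 74 [560.6  12.6] [17.5 42.1] 59.9
scene nut 74 [557.7  14.8] [21.2 50. ] 59.5
```

Emit:
{"fn": "servo_tool", "kwargs": {"commands": [[0,-0.6,-12,0,-0.1],[0,-0.6,-12,0,-0.1],[0,0,0,3,0],[0,0,0,2,0],[0,0,0,0,0]]}}

```text
clock: 19.15
eef_pos: [0.4566, 0.0792, 0.0281]
tool_rot: [0.29, 0.957, 0.0, 0.0]
ft_force: [-0.8, -0.3, -3.1]
grip_width: 0.0144
grasp_force: 61.3
```

```bash
python3 -c "
from h import *
chk()"
```

```text
[0.4566 0.0792 0.0281] psi_y 56.29 F [-0.8 -0.3 -3.1] T [ 0.038  0.088 -0.041] 0.0144 19.15 [ 0.17  0.38 -0.41  0.78  0.    0.76]
tcp from nut: along tool x 119.7 y -0.6 wrench yaw -33.7
scene nut 74 [558.5  15.9] [19.8 49.9] 58.1
```

Emit:
{"fn": "servo_tool", "kwargs": {"commands": [[0,0,0,1.5,0],[0,0,0,0,0],[40,0,0,0,0],[40,0,0,0,0],[40,0,0,0,0],[50,0,0,0,0],[50,0,0,-20,0],[50,0,0,-50,0],[50,0,0,-55,0],[50,50,0,-55,0],[50,40,0,0,0],[50,0,0,0,0],[50,0,0,0,0]]}}

```text
clock: 20.88
eef_pos: [0.3882, 0.1244, 0.198]
tool_rot: [0.289, 0.957, 0.0, 0.0]
ft_force: [0.9, -0.2, 0.0]
grip_width: 0.0501
grasp_force: 0.0
```

Run:
```python
from h import *
chk()
im,d,K,R,t=cam("wrist"); save("w5.png",im); P=cloud(d,K,R,t)
m=(P[...,2]>.037)&(P[...,2]<.046)&(np.hypot(P[...,0]-.5565,P[...,1]-.0132)<.032); rect("nut wrist",P,m)
rect("deck",P,viewer.masks_of("wrist","deck")[0]["mask"]&(P[...,2]<.017)&(P[...,2]>.009))
u=np.array([np.cos(np.radians(-33.7)),np.sin(np.radians(-33.7))]); n=np.array([-u[1],u[0]])
X=P[...,:2]-[.5565,.0132]; h=(abs(X@n)<.006)&(X@u<-.07)&(X@u>-.18)&(P[...,2]>.02)
print("handle",h.sum(),np.polyfit((X@u)[h],P[...,2][h],1))
```

```text
[0.3882 0.1244 0.198 ] psi_y 56.35 F [ 0.9 -0.2  0. ] T [-0.03   0.004  0.017] 0.0501 20.875 [ 0.31  0.08 -0.3   1.19 -0.    0.9 ]
tcp from nut: along tool x 201.8 y -0.7 wrench yaw -33.7
top nut 114 [557.7  14.4] [17.7 50.1] 59.8
scene nut 75 [558.8  16.1] [18.2 48.9] 56.5
nut wrist 84 [536.8  24.2] [17.7  6.9] 57.2
deck 11 [535.3  25.2] [13.4  1.6] 61.8
handle 848 [-0.00104449  0.0314087 ]
```

View pics/w5.png

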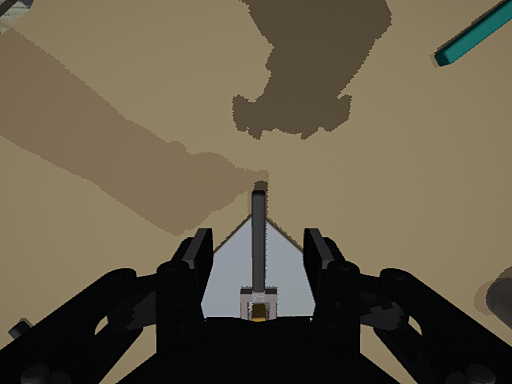

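The wrench lies flat around the nut, with the handle top at 31.4 mm and no slope. I'll take one closer reading of the nut angle from above.

Emit:
{"fn": "servo_tool", "kwargs": {"commands": [[50,-50,0,-20,0],[50,-50,0,0,0],[50,-50,0,0,0],[50,-40,0,0,0],[50,0,0,0,0],[50,0,0,0,0]]}}

```text
clock: 21.82
eef_pos: [0.5455, 0.0187, 0.2171]
tool_rot: [0.29, 0.957, -0.0, -0.001]
ft_force: [-0.1, -0.3, -0.8]
grip_width: 0.0497
grasp_force: 0.0
```

Run:
```python
from h import *
im,d,K,R,t=cam("wrist"); P=cloud(d,K,R,t); save("w6.png",im)
m=(P[...,2]>.037)&(P[...,2]<.046)&(np.hypot(P[...,0]-.5565,P[...,1]-.0132)<.032); rect("nut wrist",P,m)
rect("deck",P,(P[...,2]<.017)&(P[...,2]>.009)&(np.hypot(P[...,0]-.5565,P[...,1]-.0132)<.17)&viewer.masks_of("wrist","deck")[0]["mask"])
```

```text
nut wrist 464 [556.4  12.7] [18. 50.] 59.7
deck 24207 [556.3  12.6] [219.2 219.5] 13.0
```

View pics/w6.png

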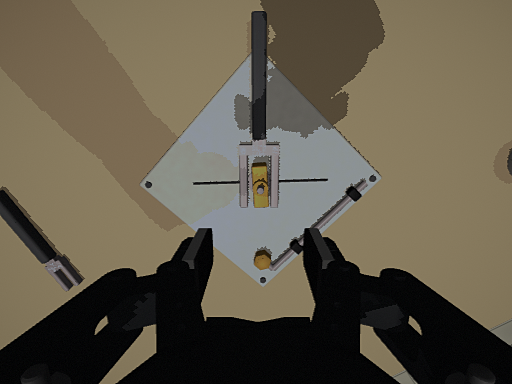

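The nut is square across the line to within about 2° (149.7° against 148°). The wrench lies flat around it and the robot is clear, so I'm handing in.

```bash
python3 -c "
from h import *
print(bot.job_done())"
```

```text
the job is handed in; nothing more can be done
None
```

I ran the nut down finger-tight on the line, then turned it a quarter turn clockwise with the larger wrench to within about 2° of square. The wrench is released and lying flat around the nut, and the job was handed in with the robot clock at about 22 s; no verdict came back.

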